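Set the day wheel of the food-label date stamp and stamp the label

TASK

Flick the star-shaped day wheel of the date stamp forward with a fingertip, click by click (its near edge moves to the right, counter-clockwise from above), until the lobe that carries the round knob stands at the fixed pointer behind the wheel, without turning it past the pointer. Then push the plunger beside the wheel fully down to stamp the label and let it come back up. Only touch and push, never lift, tip or slide the date stamp along the counter, and leave the jars and cups where they stand.

Things in the scene. Friction and masses are not known exactly. Their poses are not given: they have to be found in the camera images.
- dater: Grey and white bench date stamp, loose on rubber feet (2.2 kg). Base plate 170 mm (its x) by 270 mm (its y), top 12 mm up. Origin: centre of the underside. At yaw 0 x points away from the robot, y to the left. The wheel lies flat on the right half (y = -70 mm); the press stands on the left (y = +80 mm): column at x = 37 to 73 mm, arm 62 mm high over a paper label. The plate's near side is open.
- day_wheel (a joint): Wheel angle in rad, counter-clockwise from above positive (forward: near edge goes right). 0 = knob lobe at the pointer (goal). Clicks to rest every 2 pi/7 = 0.898 rad; starts 2 to 4 clicks before the goal (-1.80, -2.69 or -3.59); stop 4.6 clicks before it. Pushed over half a click it springs on to the next rest by itself. A lobe end needs 2 to 3 N.
- wheel_centre (a point): On the wheel's axis, level with the lobes' tops, 48 mm above the counter. Black 60 mm disc with 7 straight lobes out to 60 mm from the axis, 8 mm wide, from 30 to 48 mm above the counter. At 52 mm from the axis the gaps are 37 mm wide, open down to the plate; hub housing within 36 mm, 28 mm high. At rest, lobes point at k x 2 pi/7 from the stamp's x axis, so a gap is centred on its -x side.
- marked_lobe (a point): Point on top of the lobe that carries the round knob, 52 mm from the wheel's axis, 48 mm above the counter; it turns with the wheel. The knob is a black ball of 16 mm diameter on a thin neck, its top 74 mm above the counter.
- pointer (a point): Tip of the fixed white pointer, 60 mm from the wheel's axis in the date stamp's +x direction (far side), 50 mm above the counter; it stands on a small post.
- plunger (a joint): Travel of the plunger in m: 0 = up, 0.008 = fully down on the label. Spring: starts to move at about 1.5 N, fully down takes about 4 N; it returns by itself.
- plunger_top (a point): Centre of the top of the plunger's black domed button, 36 mm in diameter, 83 mm above the counter when up; moves down 8 mm when pressed.
- spice_jar: Bystander: spice jar with a red lid, 45 mm wide, 108 mm tall, standing on the counter just behind the date stamp. Origin: centre of the underside. To be left alone.
- dip_cup: Bystander: low yellow dip cup, 70 mm wide, 40 mm tall, standing just right of the date stamp. Origin: centre of the underside. To be left alone.
- white_cup: Bystander: plain white cup, 66 mm wide, 90 mm tall, standing just left of the date stamp. Origin: centre of the underside. To be left alone.
- green_jar: Bystander: spice jar with a green lid, 41 mm wide, 108 mm tall, standing at one side of the counter. Origin: centre of the underside. To be left alone.
- tumbler: Bystander: clear tumbler, 74 mm wide, 105 mm tall, standing at the other side of the counter. Origin: centre of the underside. To be left alone.

How it is judged:
By the outcome, as a careful person would: the job done as asked, in the order asked, and still so for the second after the job is handed in, with the robot touching nothing.
It also fails if it takes over 58 s, if anything falls off the work surface, if the arm or the gripper's body presses on something with over 40 N, if the wrist force passes 120 N, or if a joint passes its speed limit or range.

ROBOT

A 7-joint arm with a two-finger parallel gripper is mounted at the origin on a cart in front of the work surface, level with it; the furniture and walls round the work are solid. World frame = base frame: x ahead of the robot, y to its left, z up, the work surface at z = 0. Lengths are in m, angles in rad, forces in N, time in s.
With the tool pointing down it reaches from about 0.425 to 0.875 m from the base axis. Payload 4.7 kg.
Tool frame: the origin (TCP) lies where the fingers leave the gripper's body, on its centre line; the fingertips stand 70 mm ahead of it and the grasp point (between the pads) lies 51 mm ahead of it; z points along the fingers, y is the line along which they close (so a half turn about z gives the same grasp; the last joint's range is limited). The gripper opens to 87 mm and grips with 3 to 60 N. Pads are 19 mm wide; open, the fingers measure 117 mm over their backs; the gripper's body (75 mm by 190 mm) begins 51 mm behind the grasp point.
Start: joints at [1.32, 0.321, -0.07, 1.45, 0.023, 1.371, -0.057], TCP at [0.17, -0.627, 0.292] pointing down, gripper open.
Joint ranges: [-2.86, 2.86], [-0.3, 2.09], [-1.38, 1.24], [0.06, 2.45], [-1.56, 4.7], [0.09, 2.05], [-2.69, 2.69]. Speed limits (rad/s): [2.57, 2.57, 3.14, 3.14, 3.14, 3.14, 3.14].

INTERFACE

Orientations are given as a rotation vector (axis times angle).
In Python, from bench import ctrl gives the robot as it stands.
- The arm moves only by the tool drive_tool, never from a script. Its argument "motion" is a list of rows, each a list of 3 entries, a list of its own where there are three numbers: the shift along the tool's x, y, z in cm, then the turn, a rotation vector about the tool's x, y, z in degrees, then the opening, from -1 (shut) to 1 (fully open). In form: [[[x, y, z], [ax, ay, az], claw], ...]. A call has 1 to 12 rows; each row shifts and turns the commanded pose from where the row before left it, along the tool's axes as they then stand; what a row does not reach is not made up. A row lasts 1/8 s, in which the tool goes at most 62.5 mm and 10.7 degrees, less where a joint would pass 70% of its speed; a pose out of reach is approached as far as the arm can. A call with a gripper value outside its range is refused whole. The fingers move at their own pace and stop on an object; "force" is the grip in N (left out, the last holds). Time passes only in rows, so rows that do not move let the fingers close. It gives the time, the measured TCP pose, the force, the opening and the grip force at its end, in the units of the state.
- ctrl.get_state(): the state, without advancing time (a new reading comes with each control period).
- ctrl.get_image(name): name is "scene" or "top" or "wrist"; returns the picture (384x512x3 uint8, red, green, blue); there is no depth.
- ctrl.calibration(name): a dict with "K" (3x3 intrinsics, pixels), "origin" and "attitude" of the camera in the world; the wrist camera has in their place "tool_from_camera" (4x4, takes a point from camera to tool coordinates, whose origin is the TCP and whose axes are the flange's). Camera axes: x right, y up, looking along -z (the intrinsics and any distortion apply to the point x, -y, -z); pixel columns grow to the right and rows downward; lengths in m; the calibration is good to about 2 mm. A picture is of the moment at which its call begins: read the wrist's pose just before it. calibration takes no time and is no camera call.
- ctrl.close_job(): hands the job in; it is judged then, once.
The state is a dict: "time": time; "joint_positions": joint angles; "qd": joint speeds; "joint_torque": joint torques, N m; "position": TCP position; "tool_rot": TCP orientation; "ft_force": force on the tool from outside, world axes, zero at the start; "torque": the same for the moment, N m; "grip_width": opening from 0.0 (shut) to 1.0 (fully open); "grip_force": force on a finger pad.
Only numpy, scipy, OpenCV 4.12 (cv2) and the standard library are available. Lean on these libraries where they do the work, as an engineer would, in place of code of your own. Each camera call takes 0.05 s, during which the arm holds its last target. There are 200 camera calls.

## Working session

There is one attempt and no reset: what is moved stays moved. The work goes in short steps, Python scripts to look and compute and a tool call to move; the robot and the scene stay as the last step left them, time stands still between calls to the robot, and variables do not carry over. Pictures are saved under pics/ and viewed, at most 10 in all, crops included, and the job is handed in when it is done.

Besides the shell and the picture viewer there is one more tool, called after "Emit:" as a command line: name --argument value ..., lists and objects as JSON in quotes. drive_tool: Moves the arm, as the interface text tells. Its arguments: {"type":"object","properties":{"motion":{"type":"array","items":{"type":"array"}},"force":{"type":"number"}},"required":["motion"]}

```bash
mkdir -p pics; cat > h.py <<'E'
import numpy as np, cv2
from bench import ctrl
from scipy.spatial.transform import Rotation as R
def cam(n,st=None):
    c=ctrl.calibration(n);K=np.array(c["K"])
    if n=="wrist":
        st=st or ctrl.get_state();T=np.eye(4);T[:3,:3]=R.from_rotvec(st["tool_rot"]).as_matrix();T[:3,3]=st["position"]
        M=T@np.array(c["tool_from_camera"]);return K,M[:3,3],M[:3,:3],c
    a=np.array(c["attitude"]);a=R.from_rotvec(a).as_matrix() if a.shape==(3,) else a
    return K,np.array(c["origin"]),a,c
def ray(cm,u,v,z):
    K,o,A,c=cm;d=np.array(c.get("distortion",np.zeros(5)),float) if not isinstance(c.get("distortion"),dict) else np.zeros(5)
    p=cv2.undistortPoints(np.array([[[u,v]]],float),K,d)[0,0]
    r=A@np.array([p[0],-p[1],-1.]);return o+r*(z-o[2])/r[2]
def proj(cm,P):
    K,o,A,c=cm;q=A.T@(np.array(P)-o);q=K@np.array([q[0],-q[1],-q[2]]);return q[:2]/q[2]
def save(n,f):
    im=ctrl.get_image(n);cv2.imwrite("pics/"+f,im[...,::-1]);return im
E
python3 - <<'E'
from h import *
for n in("scene","top","wrist"): print(n,ctrl.calibration(n))
print(ctrl.get_state())
a=save("scene","s0.png");b=save("top","t0.png")
E
```

```text
scene {'K': array([[370.40543899,   0.        , 259.03149351],
       [  0.        , 370.40543899, 194.23368092],
       [  0.        ,   0.        ,   1.        ]]), 'origin': array([-0.03937421, -1.0939348 ,  0.68584738]), 'attitude': array([ 1.10921549, -0.28072842, -0.42864824])}
top {'K': array([[409.21677668,   0.        , 251.24413623],
       [  0.        , 409.21677668, 192.97062579],
       [  0.        ,   0.        ,   1.        ]]), 'origin': array([3.58572151e-01, 4.93484321e-04, 1.41084745e+00]), 'attitude': array([ 0.09222082, -0.09438243, -1.54998424])}
wrist {'K': array([[279.60572244,   0.        , 258.58419415],
       [  0.        , 279.60572244, 194.7516702 ],
       [  0.        ,   0.        ,   1.        ]]), 'tool_from_camera': array([[ 7.76574550e-04,  9.57853407e-01,  2.87256415e-01,
         7.85542116e-02],
       [ 9.99999543e-01, -9.04042778e-04,  3.11102747e-04,
        -8.49017932e-04],
       [ 5.57682913e-04,  2.87256042e-01, -9.57853671e-01,
        -9.28778541e-02],
       [ 0.00000000e+00,  0.00000000e+00,  0.00000000e+00,
         1.00000000e+00]])}
{'time': 0.0, 'joint_positions': array([ 1.32007709,  0.32178416, -0.070094  ,  1.45167535,  0.02257585,
        1.37081125, -0.05689668]), 'qd': array([-7.66904455e-04,  1.39271004e-03, -5.12281984e-04,  1.26690759e-03,
       -5.70599701e-06, -5.61503414e-04,  1.60758750e-03]), 'joint_torque': array([-3.05278872e-04, -4.91292679e+01, -4.04075012e-01, -3.12527347e+01,
       -6.39960472e-02,  4.39003017e-02,  1.99450155e-04]), 'position': array([ 0.16998581, -0.62693579,  0.29118651]), 'tool_rot': array([-3.11223798e+00, -4.14575531e-01,  5.05850101e-04]), 'ft_force': array([ 0.58655774,  0.19763557, -0.16326927]), 'torque': array([-0.02841525,  0.03505114, -0.03081733]), 'grip_force': 0.0, 'grip_width': 0.9982131279068196}
```

View pics/t0.png

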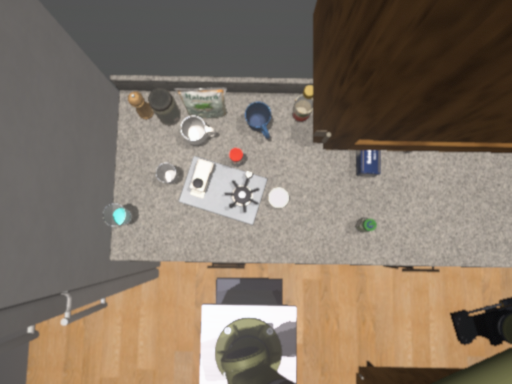

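View pics/s0.png

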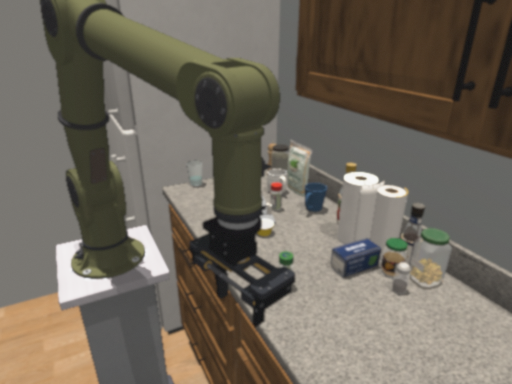

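The top view shows the stamp's plate at about (223,190), wheel centre at (242,195), pointer at (249,174) and plunger at (198,183). The red-lidded jar is at (236,156), the dip cup at (278,198) and the white cup at (170,175).

```bash
python3 - <<'E'
from h import *
im=cv2.imread("pics/t0.png");cm=cam("top")
for n,u,v,z in[("wheel",242,195,.048),("plung",198,183,.083),("ptr",249,174,.05),("jar",236,155,.108),("dip",278,198,.04),("wc",170,175,.09),("green",368,225,.108),("tumb",120,216,.1)]: print(n,ray(cm,u,v,z).round(3))
g=im[140:235,150:300];cv2.imwrite("pics/t0c.png",cv2.resize(g,None,fx=5,fy=5,interpolation=cv2.INTER_CUBIC))
E
```

```text
wheel [0.514 0.031 0.048]
plung [0.547 0.175 0.083]
ptr [0.586 0.009 0.05 ]
jar [0.638 0.052 0.108]
dip [ 0.507 -0.09   0.04 ]
wc [0.571 0.267 0.09 ]
green [ 0.419 -0.373  0.108]
tumb [0.433 0.419 0.1  ]
```

View pics/t0c.png

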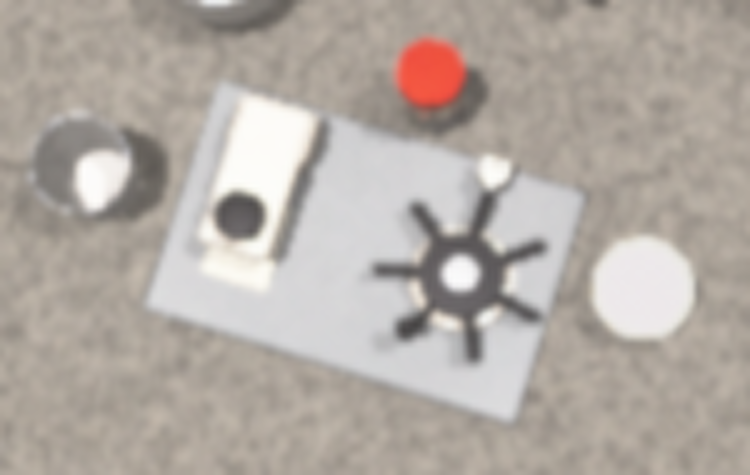

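The knob lobe is at crop (410,328), the third lobe counter-clockwise from the pointer, so the wheel starts at -3.59 and needs 4 clicks. The stamp's yaw is about -17°. First I'll fly over it with the gripper shut, along an arc of safe radius.

```bash
cat >> h.py <<'E'
def yaw_of(st): # azimuth of tool y
    y=R.from_rotvec(st["tool_rot"]).as_matrix()[:,1];return np.degrees(np.arctan2(y[1],y[0]))
def plan(way,st=None,level=True):
    """way: list of (x,y,z,azimuth of tool y in deg); prints rows with rounding carried on"""
    st=st or ctrl.get_state();p=np.array(st["position"]);a=yaw_of(st);out=[]
    for w in way:
        t=np.radians(a);ex=np.array([-np.sin(t),np.cos(t),0]);ey=np.array([np.cos(t),np.sin(t),0]);ez=np.array([0,0,-1.])
        d=np.array(w[:3])-p;s=np.round([d@ex*100,d@ey*100,d@ez*100],1);r=round(-(w[3]-a),0)
        p=p+(s[0]*ex+s[1]*ey+s[2]*ez)/100;a=a-r;out.append([list(map(float,s)),[0,0,float(r)],-1])
    print(str(out).replace(" ",""));print("end",p.round(4),a)
E
python3 - <<'E'
from h import *
st=ctrl.get_state();p=st["position"];a0=yaw_of(st);print(a0)
r0=np.hypot(*p[:2]);f0=np.arctan2(p[1],p[0])
r1=np.hypot(.46,.05);f1=np.arctan2(.05,.46);w=[]
for i in range(1,19):
    k=i/18;r=r0+(r1-r0)*k;f=f0+(f1-f0)*k;w.append((r*np.cos(f),r*np.sin(f),p[2]+.01*min(k*4,1),a0+(-17-a0)*k))
plan(w)
E
```

```text
-74.82806235335626
[[[5.0,-1.2,-0.2],[0,0,-3.0],-1],[[4.9,-1.4,-0.2],[0,0,-3.0],-1],[[4.8,-1.5,-0.3],[0,0,-4.0],-1],[[4.7,-1.5,-0.2],[0,0,-3.0],-1],[[4.6,-1.6,-0.1],[0,0,-3.0],-1],[[4.4,-1.8,0.0],[0,0,-3.0],-1],[[4.3,-1.8,0.0],[0,0,-3.0],-1],[[4.2,-1.9,0.0],[0,0,-4.0],-1],[[4.1,-2.0,0.0],[0,0,-3.0],-1],[[3.9,-2.0,0.0],[0,0,-3.0],-1],[[3.9,-2.1,0.0],[0,0,-3.0],-1],[[3.7,-2.2,0.0],[0,0,-4.0],-1],[[3.6,-2.2,0.0],[0,0,-3.0],-1],[[3.4,-2.3,0.0],[0,0,-3.0],-1],[[3.3,-2.3,0.0],[0,0,-3.0],-1],[[3.2,-2.4,0.0],[0,0,-3.0],-1],[[3.1,-2.5,0.0],[0,0,-4.0],-1],[[2.9,-2.4,0.0],[0,0,-3.0],-1]]
end [0.46   0.0501 0.3013] -16.82806235335626
```

Emit:
drive_tool --motion '[[[5.0,-1.2,-0.2],[0,0,-3.0],-1],[[4.9,-1.4,-0.2],[0,0,-3.0],-1],[[4.8,-1.5,-0.3],[0,0,-4.0],-1],[[4.7,-1.5,-0.2],[0,0,-3.0],-1],[[4.6,-1.6,-0.1],[0,0,-3.0],-1],[[4.4,-1.8,0.0],[0,0,-3.0],-1],[[4.3,-1.8,0.0],[0,0,-3.0],-1],[[4.2,-1.9,0.0],[0,0,-4.0],-1],[[4.1,-2.0,0.0],[0,0,-3.0],-1]]' --force 10

```text
time: 1.23
position: [0.4599, -0.312, 0.3017]
tool_rot: [-2.909, -1.184, 0.0]
ft_force: [0.3, -0.6, 0.2]
grip_width: 0.064
grip_force: 0.0
```

Emit:
drive_tool --motion '[[[3.9,-2.0,0.0],[0,0,-3.0],-1],[[3.9,-2.1,0.0],[0,0,-3.0],-1],[[3.7,-2.2,0.0],[0,0,-4.0],-1],[[3.6,-2.2,0.0],[0,0,-3.0],-1],[[3.4,-2.3,0.0],[0,0,-3.0],-1],[[3.3,-2.3,0.0],[0,0,-3.0],-1],[[3.2,-2.4,0.0],[0,0,-3.0],-1],[[3.1,-2.5,0.0],[0,0,-4.0],-1],[[2.9,-2.4,0.0],[0,0,-3.0],-1],[[0,0,0],[0,0,0],-1]]'

```text
time: 2.48
position: [0.4588, 0.0538, 0.3025]
tool_rot: [2.515, 1.881, 0.0]
ft_force: [0.9, -0.5, -0.8]
grip_width: 0.006
grip_force: 0.0
```

```bash
python3 - <<'E'
from h import *
st=ctrl.get_state();print(st["position"],yaw_of(st),st["joint_positions"].round(2),R.from_rotvec(st["tool_rot"]).as_matrix()[:,2])
im=save("wrist","w0.png");print(st["time"])
E
```

```text
[0.45875006 0.05381777 0.3025337 ] -16.418140560510512 [ 0.58 -0.08 -0.71  1.86 -0.05  1.34 -0.4 ] [ 4.84956338e-04 -6.46050117e-04 -9.99999674e-01]
2.475
```

View pics/w0.png

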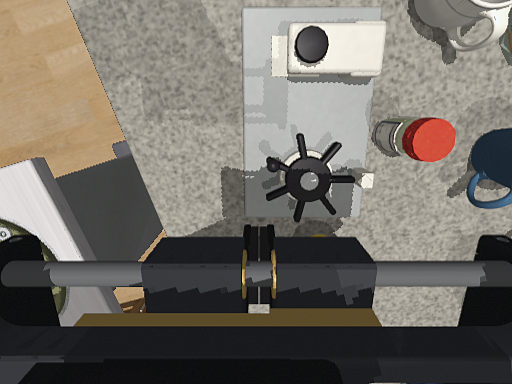

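In the wrist view the wheel centre is at (308,180), the pointer block at (366,180), the plunger button at (312,44), and the knob at (273,164). The plate's near edge runs from (245,10) to (247,215).

```bash
python3 - <<'E'
from h import *
im=cv2.imread("pics/w0.png");cm=cam("wrist")
g=cv2.cvtColor(im,cv2.COLOR_BGR2GRAY)
def blob(x0,y0,x1,y1,t=60):
    m=(g[y0:y1,x0:x1]<t).astype(np.uint8);n,l,s,c=cv2.connectedComponentsWithStats(m);i=1+s[1:,4].argmax();return c[i]+[x0,y0],s[i]
print(blob(294,20,330,66),"plunger")
print(blob(262,130,356,224),"wheel")
m=blob(262,130,356,224)
W=ray(cm,308.5,180.5,.048);P=ray(cm,*blob(294,20,330,66)[0],.083);Q=ray(cm,360,180,.05)
e1=ray(cm,245,10,.012);e2=ray(cm,247,215,.012)
print("W",W,"P",P,"ptr",Q,np.linalg.norm(Q-W))
d=e1-e2;print("yaw edge",np.degrees(np.arctan2(-d[0],d[1])),"yaw ptr",np.degrees(np.arctan2(*(Q-W)[[1,0]])))
for u,v in[(341,145),(298,216),(273,208),(302,135),(352,179)]:
    q=ray(cm,u,v,.048)-W;print((u,v),np.linalg.norm(q),np.degrees(np.arctan2(q[1],q[0])))
E
```

```text
(array([314.6043956 ,  44.57692308]), array([  1,   6,  33,  37, 364], dtype=int32)) plunger
(array([306.14051095, 180.24361314]), array([   4,    4,   89,   89, 2192], dtype=int32)) wheel
W [0.51817015 0.02807933 0.048     ] P [0.55348509 0.17293316 0.083     ] ptr [0.58073404 0.01066442 0.05      ] 0.06497321829469145
yaw edge -16.72932626599145 yaw ptr -15.554754384266595
(341, 145) 0.05864414940243389 33.43604989405135
(298, 216) 0.04976271543029921 -119.86949485452413
(273, 208) 0.05821184124166526 -156.8554514526859
(302, 135) 0.058022456615235016 84.19614780423609
(352, 179) 0.05537951850367127 -14.52806660222957
```

```bash
python3 - <<'E'
from h import *
from scipy.signal import find_peaks
from scipy.optimize import least_squares
im=cv2.imread("pics/w0.png");st=ctrl.get_state();cm=cam("wrist",st)
g=cv2.cvtColor(im,cv2.COLOR_BGR2GRAY);m=np.zeros_like(g);m[128:224,260:358]=(g[128:224,260:358]<60)
n,l,s,c=cv2.connectedComponentsWithStats(m);l=(l==1+s[1:,4].argmax())
v,u=np.nonzero(l);P=np.array([ray(cm,a,b,.048)[:2] for a,b in zip(u,v)]);W=np.array([.518,.028])
for _ in range(3):
    d=P-W;a=np.degrees(np.arctan2(d[:,1],d[:,0]));r=np.hypot(*d.T)
    sel=(r>.040)&(r<.064);k=np.round((a+16.7)/51.43)
    T=[(kk%7,P[sel&(k==kk)].mean(0)) for kk in np.unique(k) if sel[k==kk].sum()>5]
    D={}
    for kk,q in T: D.setdefault(kk,[]).append(q)
    D={kk:q[0] for kk,q in D.items() if kk!=3}
    f=lambda x:np.concatenate([q-x[:2]-x[3]*np.array([np.cos(x[2]+kk*2*np.pi/7),np.sin(x[2]+kk*2*np.pi/7)]) for kk,q in D.items()])
    o=least_squares(f,[*W,-.29,.05]);W=o.x[:2]
print(o.x,np.degrees(o.x[2]),(o.fun*1000).round(1))
E
```

```text
[ 0.51727265  0.03039658 -0.28367     0.04932605] -16.25309385500012 [ 0.2  0.6 -0.2 -0.1  0.3 -0.7  0.   0.2 -0.6  0.3  0.2 -0.3]
```

The fit gives wheel centre (0.517, 0.030) and yaw -16.3°, with residuals under 1 mm. Next I hover over the near gap, 57 mm from the axis.

```bash
cat >> h.py <<'E'
W=np.array([.5173,.0304]);Y=-16.3
def on(theta,z,r=.057):
    A=np.radians(Y+theta);return (W[0]-r*np.cos(A),W[1]-r*np.sin(A),z,Y+theta)
E
python3 - <<'E'
from h import *
st=ctrl.get_state();print(st["position"],yaw_of(st))
t=on(0,.16);plan([(t[0],t[1],.25,Y),(t[0],t[1],.205,Y),t])
E
```

```text
[0.45938306 0.05152318 0.30246377] -16.616232925334952
[[[-0.4,0.5,5.2],[0,0,-0.0],-1],[[0.0,-0.0,4.5],[0,0,-0.0],-1],[[0.0,-0.0,4.5],[0,0,-0.0],-1]]
end [0.463  0.0463 0.1605] -16.616232925334952
```

Emit:
drive_tool --motion '[[[-0.4,0.5,5.2],[0,0,0],-1],[[0,0,4.5],[0,0,0],-1],[[0,0,4.5],[0,0,0],-1],[[0,0,0],[0,0,0],-1],[[0,0,0],[0,0,0],-1]]'

```text
time: 3.15
position: [0.4647, 0.0442, 0.1617]
tool_rot: [2.523, 1.871, 0.002]
ft_force: [-0.8, -0.5, 0.6]
grip_width: 0.005
grip_force: 0.0
```

```bash
python3 - <<'E'
from h import *
st=ctrl.get_state();print(st["position"],yaw_of(st),on(0,.105),st["time"])
plan([on(0,.135),on(0,.105)]+[on(5.14*i,.105) for i in range(1,11)])
save("wrist","w1.png")
E
```

```text
[0.46474103 0.04415874 0.16167616] -16.880823244936785 (np.float64(0.4625910983574143), np.float64(0.046398002408484906), 0.105, -16.3) 3.15
[[[0.2,-0.3,2.7],[0,0,-1.0],-1],[[-0.0,0.0,3.0],[0,0,0.0],-1],[[-0.6,0.0,-0.0],[0,0,-5.0],-1],[[-0.5,0.1,-0.0],[0,0,-5.0],-1],[[-0.5,-0.0,-0.0],[0,0,-5.0],-1],[[-0.5,0.0,-0.0],[0,0,-5.0],-1],[[-0.5,0.0,-0.0],[0,0,-5.0],-1],[[-0.5,0.1,-0.0],[0,0,-5.0],-1],[[-0.5,-0.0,-0.0],[0,0,-6.0],-1],[[-0.5,0.0,-0.0],[0,0,-5.0],-1],[[-0.5,0.0,-0.0],[0,0,-5.0],-1],[[-0.6,0.0,-0.0],[0,0,-5.0],-1]]
end [ 0.4705 -0.0029  0.1047] 35.119176755063215
```

View pics/w1.png

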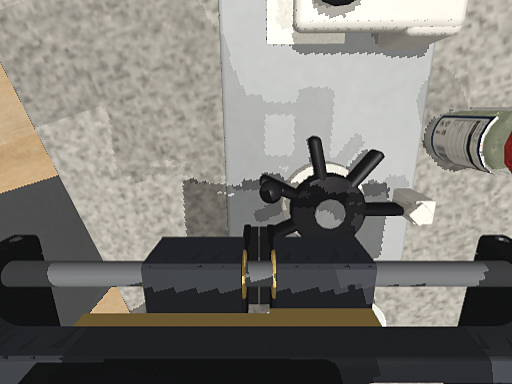

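The tip at (258,230) stands over the near gap. The knob lobe ends at (270,188) to its left, and the next lobe passes under the finger at (285,230). I go down after a small correction and then push one click along the arc.

Emit:
drive_tool --motion '[[[0.2,-0.3,2.7],[0,0,-1],-1],[[0,0,3.0],[0,0,0],-1],[[0,0,0],[0,0,0],-1]]'

```text
time: 3.58
position: [0.4611, 0.047, 0.1033]
tool_rot: [-2.506, -1.894, 0.002]
ft_force: [-0.5, 0.1, 0.7]
grip_width: 0.006
grip_force: 0.0
```

Emit:
drive_tool --motion '[[[-0.5,0,0],[0,0,-5],-1],[[-0.5,0,0],[0,0,-5],-1],[[-0.5,0.1,0],[0,0,-5],-1],[[-0.5,0,0],[0,0,-5],-1],[[-0.5,0,0],[0,0,-5],-1],[[-0.5,0,0],[0,0,-5],-1],[[-0.5,0.1,0],[0,0,-5],-1],[[-0.5,0,0],[0,0,-6],-1],[[-0.5,0,0],[0,0,-5],-1],[[-0.6,0,0],[0,0,-5],-1],[[0,0,0],[0,0,0],-1]]'

```text
time: 4.95
position: [0.4713, -0.0022, 0.1054]
tool_rot: [1.448, 2.784, 0.001]
ft_force: [0.0, -0.7, -0.1]
grip_width: 0.006
grip_force: 0.0
```

```bash
python3 - <<'E'
from h import *
st=ctrl.get_state();print(st["position"],yaw_of(st),on(51.4,.105),st["time"],st["ft_force"])
save("wrist","w2.png")
E
```

```text
[ 0.47131999 -0.00215484  0.10536645] 35.041418505538175 (np.float64(0.4706654661067736), np.float64(-0.0023752993664668716), 0.105, 35.099999999999994) 4.95 [ 0.00450675 -0.69259603 -0.06300689]
```

View pics/w2.png

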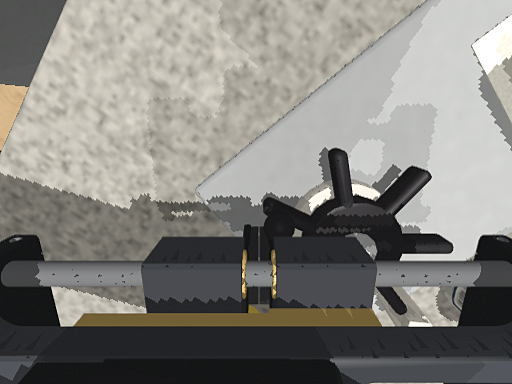

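```bash
python3 - <<'E'
from h import *
cm=cam("wrist")
for k in(-4,-3,-2):
  for z,r in((.066,.052),(.048,.06)):
    a=np.radians(Y)+k*2*np.pi/7;print(k,z,proj(cm,[W[0]+r*np.cos(a),W[1]+r*np.sin(a),z]).round())
plan([on(51.4,.135),on(51.4,.165),on(42,.165),on(33,.165),on(24,.165),on(16,.165),on(8,.165),on(0,.165)])
E
```

```text
-4 0.066 [351. 174.]
-4 0.048 [339. 153.]
-3 0.066 [277. 228.]
-3 0.048 [262. 210.]
-2 0.066 [275. 303.]
-2 0.048 [262. 289.]
[[[-0.0,-0.1,-3.0],[0,0,-0.0],-1],[[-0.0,0.0,-3.0],[0,0,-0.0],-1],[[0.9,0.1,0.0],[0,0,9.0],-1],[[0.9,0.1,0.0],[0,0,9.0],-1],[[0.9,0.1,0.0],[0,0,9.0],-1],[[0.8,0.0,0.0],[0,0,8.0],-1],[[0.8,0.1,0.0],[0,0,8.0],-1],[[0.8,0.1,0.0],[0,0,8.0],-1]]
end [0.463  0.0467 0.165 ] -15.97231803575945
```

The knob sits where -3 predicts, (277,228), so one click is done. The finger is already centred in the next gap, so I push on for a second click.

Emit:
drive_tool --motion '[[[-0.5,0,0],[0,0,-5],-1],[[-0.5,0,0],[0,0,-5],-1],[[-0.5,0.1,0],[0,0,-5],-1],[[-0.5,0,0],[0,0,-5],-1],[[-0.5,0,0],[0,0,-5],-1],[[-0.5,0,0],[0,0,-5],-1],[[-0.5,0.1,0],[0,0,-5],-1],[[-0.5,0,0],[0,0,-6],-1],[[-0.5,0,0],[0,0,-5],-1],[[-0.6,0,0],[0,0,-5],-1],[[0,0,0],[0,0,0],-1]]'

```text
time: 6.38
position: [0.5134, -0.0257, 0.104]
tool_rot: [0.108, 3.139, 0.0]
ft_force: [-1.0, 0.1, -0.5]
grip_width: 0.009
grip_force: 0.0
```

```bash
python3 - <<'E'
from h import *
st=ctrl.get_state();print(st["position"],yaw_of(st),on(102.9,.105),st["time"],st["ft_force"],st["joint_positions"].round(2))
t=[on(102.9,.135),on(102.9,.175)]+[on(102.9-9.5*i,.175) for i in range(1,11)]
plan(t)
E
```

```text
[ 0.513373   -0.02569737  0.10401324] 86.04443865615397 (np.float64(0.5139195367061702), np.float64(-0.026499670191654622), 0.105, 86.60000000000001) 6.375 [-0.97479399  0.1144986  -0.49883043] [ 0.79  0.34 -0.89  1.96  0.32  0.98  1.25]
[[[-0.1,-0.1,-3.1],[0,0,-1.0],-1],[[0.0,0.0,-4.0],[0,0,0.0],-1],[[1.0,0.1,0.0],[0,0,10.0],-1],[[0.9,0.1,0.0],[0,0,9.0],-1],[[1.0,0.1,0.0],[0,0,10.0],-1],[[0.9,0.1,0.0],[0,0,9.0],-1],[[0.9,0.0,0.0],[0,0,10.0],-1],[[1.0,0.1,0.0],[0,0,9.0],-1],[[0.9,0.1,0.0],[0,0,10.0],-1],[[1.0,0.1,0.0],[0,0,9.0],-1],[[0.9,0.1,0.0],[0,0,10.0],-1],[[0.9,0.0,0.0],[0,0,9.0],-1]]
end [0.4605 0.0384 0.175 ] -7.955561343846028
```

Emit:
drive_tool --motion '[[[0,0,-3.1],[0,0,0],-1],[[0,0,-4.0],[0,0,0],-1],[[1.0,0.1,0],[0,0,9],-1],[[0.9,0.1,0],[0,0,9],-1],[[1.0,0.1,0],[0,0,10],-1],[[0.9,0.1,0],[0,0,9],-1],[[0.9,0,0],[0,0,10],-1],[[1.0,0.1,0],[0,0,9],-1],[[0.9,0.1,0],[0,0,10],-1],[[1.0,0.1,0],[0,0,9],-1],[[0.9,0.1,0],[0,0,10],-1],[[0.9,0,0],[0,0,9],-1]]'

```text
time: 7.88
position: [0.4584, 0.04, 0.1747]
tool_rot: [2.375, 2.055, -0.0]
ft_force: [0.8, -0.5, -0.5]
grip_width: 0.005
grip_force: 0.0
```

Emit:
drive_tool --motion '[[[0.7,0,-2],[0,0,8],-1],[[0,0,0],[0,0,0],-1],[[0,0,0],[0,0,0],-1]]'

```text
time: 8.25
position: [0.4594, 0.0461, 0.1939]
tool_rot: [2.505, 1.896, -0.001]
ft_force: [-0.4, 0.1, -0.3]
grip_width: 0.004
grip_force: 0.0
```

```bash
python3 - <<'E'
from h import *
st=ctrl.get_state();print(st["position"],yaw_of(st),on(0,.105),st["time"])
cm=cam("wrist",st)
save("wrist","w3.png")
for k in(-3,-2,-1,0):
    a=np.radians(Y)+k*2*np.pi/7;print(k,proj(cm,[W[0]+.052*np.cos(a),W[1]+.052*np.sin(a),.066]).round())
plan([on(0,.15),on(0,.12),on(0,.105)],st)
E
```

```text
[0.45935967 0.04606689 0.19392896] -15.757536178966703 (np.float64(0.4625910983574143), np.float64(0.046398002408484906), 0.105, -16.3) 8.25
-3 [275. 233.]
-2 [313. 263.]
-1 [364. 253.]
0 [393. 210.]
[[[0.1,0.3,4.4],[0,0,1.0],-1],[[0.0,0.0,3.0],[0,0,-0.0],-1],[[0.0,0.0,1.5],[0,0,-0.0],-1]]
end [0.4625 0.0462 0.1049] -16.757536178966703
```

View pics/w3.png

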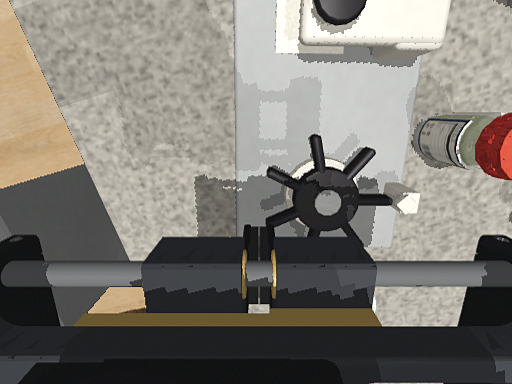

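The pointer is at (400,203) and the stamp has not shifted. The two visible left lobes, ending at (275,172) and (270,222), carry no knob, which fits 2 clicks done. Now the third click, then a check from higher up.

Emit:
drive_tool --motion '[[[0.1,0.3,4.4],[0,0,0],-1],[[0,0,3.0],[0,0,0],-1],[[0,0,1.5],[0,0,0],-1],[[0,0,0],[0,0,0],-1]]'

```text
time: 8.8
position: [0.4621, 0.0464, 0.1043]
tool_rot: [-2.504, -1.894, 0.002]
ft_force: [-0.5, -0.9, 0.9]
grip_width: 0.004
grip_force: 0.0
```

Emit:
drive_tool --motion '[[[-0.5,0,0],[0,0,-5],-1],[[-0.5,0,0],[0,0,-5],-1],[[-0.5,0.1,0],[0,0,-5],-1],[[-0.5,0,0],[0,0,-5],-1],[[-0.5,0,0],[0,0,-5],-1],[[-0.5,0,0],[0,0,-5],-1],[[-0.5,0.1,0],[0,0,-5],-1],[[-0.5,0,0],[0,0,-6],-1],[[-0.5,0,0],[0,0,-5],-1],[[-0.6,0,0],[0,0,-5],-1],[[0,0,0],[0,0,0],-1]]'

```text
time: 10.18
position: [0.4721, -0.0028, 0.1064]
tool_rot: [1.448, 2.786, 0.001]
ft_force: [0.1, 0.3, -0.4]
grip_width: 0.003
grip_force: 0.0
```

Emit:
drive_tool --motion '[[[0,0,-3],[0,0,0],-1],[[0,0,-5],[0,0,0],-1],[[0,0,-6],[0,0,3],-1],[[2,0,-6],[0,0,9],-1],[[2,0,0],[0,0,10],-1],[[2,0,0],[0,0,10],-1],[[1,0,0],[0,0,10],-1],[[0,0,0],[0,0,9],-1],[[0,0,0],[0,0,0],-1]]'

```text
time: 11.3
position: [0.4476, 0.0628, 0.3049]
tool_rot: [2.504, 1.895, -0.0]
ft_force: [-0.2, 0.0, 0.7]
grip_width: 0.003
grip_force: 0.0
```

```bash
python3 - <<'E'
from h import *
st=ctrl.get_state();print(st["position"],yaw_of(st),st["time"])
cm=cam("wrist",st)
im=save("wrist","w4.png")
for k in(-3,-2,-1,0):
    a=np.radians(Y)+k*2*np.pi/7;print(k,proj(cm,[W[0]+.052*np.cos(a),W[1]+.052*np.sin(a),.066]).round())
E
```

```text
[0.44760213 0.06283228 0.30493206] -15.76384193642784 11.3
-3 [282. 206.]
-2 [309. 227.]
-1 [344. 220.]
0 [363. 189.]
```

View pics/w4.png

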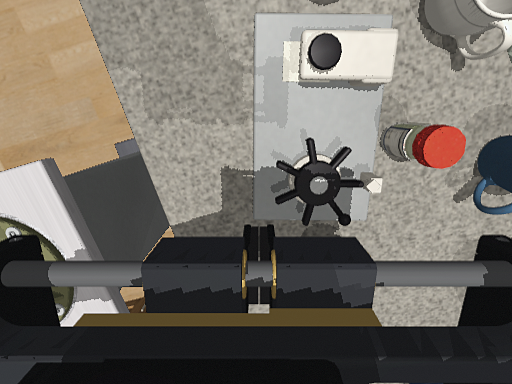

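The knob is at (344,219), exactly the -1 position, with one click to go. I return over the near gap and do it once more.

```bash
python3 - <<'E'
from h import *
t=on(0,.105)
plan([(t[0],t[1],z,Y) for z in(.25,.2,.155,.12,.105)])
E
```

```text
[[[-1.2,1.9,5.5],[0,0,1.0],-1],[[0.0,-0.0,5.0],[0,0,-0.0],-1],[[0.0,-0.0,4.5],[0,0,-0.0],-1],[[0.0,-0.0,3.5],[0,0,-0.0],-1],[[0.0,-0.0,1.5],[0,0,-0.0],-1]]
end [0.4627 0.0459 0.1048] -16.697812479428727
```

Emit:
drive_tool --motion '[[[-1.2,1.9,4],[0,0,0],-1],[[0,0,5],[0,0,0],-1],[[0,0,4],[0,0,0],-1],[[0,0,0],[0,0,0],-1],[[0,0,0],[0,0,0],-1]]'

```text
time: 11.98
position: [0.4636, 0.046, 0.176]
tool_rot: [2.504, 1.895, 0.002]
ft_force: [1.2, -0.6, 1.4]
grip_width: 0.003
grip_force: 0.0
```

```bash
python3 - <<'E'
from h import *
print(ctrl.get_state()["position"]);plan([on(0,.13),on(0,.105)])
E
```

```text
[0.46355461 0.04595576 0.17595511]
[[[0.0,-0.1,4.6],[0,0,1.0],-1],[[0.0,-0.0,2.5],[0,0,-0.0],-1]]
end [0.4626 0.0462 0.105 ] -16.762780313459658
```

Emit:
drive_tool --motion '[[[0,-0.1,4.6],[0,0,0],-1],[[0,0,2.5],[0,0,0],-1],[[0,0,0],[0,0,0],-1]]'

```text
time: 12.35
position: [0.4619, 0.0456, 0.1041]
tool_rot: [2.506, 1.895, -0.001]
ft_force: [0.1, 1.1, -0.1]
grip_width: 0.005
grip_force: 0.0
```

Emit:
drive_tool --motion '[[[-0.5,0,0],[0,0,-5],-1],[[-0.5,0,0],[0,0,-5],-1],[[-0.5,0.1,0],[0,0,-5],-1],[[-0.5,0,0],[0,0,-5],-1],[[-0.5,0,0],[0,0,-5],-1],[[-0.5,0,0],[0,0,-5],-1],[[-0.5,0.1,0],[0,0,-5],-1],[[-0.5,0,0],[0,0,-6],-1],[[-0.5,0,0],[0,0,-5],-1],[[-0.6,0,0],[0,0,-5],-1],[[0,0,0],[0,0,0],-1]]'

```text
time: 13.72
position: [0.4717, -0.0039, 0.1058]
tool_rot: [1.448, 2.783, 0.0]
ft_force: [0.3, 0.5, 0.7]
grip_width: 0.006
grip_force: 0.0
```

Emit:
drive_tool --motion '[[[0,0,-3],[0,0,0],-1],[[0,0,-5],[0,0,0],-1],[[0,0,-6],[0,0,3],-1],[[2,0,-6],[0,0,9],-1],[[2,0,0],[0,0,10],-1],[[2,0,0],[0,0,10],-1],[[1,0,0],[0,0,10],-1],[[0,0,0],[0,0,9],-1],[[0,0,0],[0,0,0],-1],[[0,0,0],[0,0,0],-1]]'

```text
time: 14.98
position: [0.4464, 0.0563, 0.2931]
tool_rot: [2.481, 1.927, -0.007]
ft_force: [0.5, 0.7, -0.4]
grip_width: 0.005
grip_force: 0.0
```

```bash
python3 - <<'E'
from h import *
st=ctrl.get_state();print(st["position"],yaw_of(st),st["time"])
cm=cam("wrist",st)
im=save("wrist","w5.png")
for k in(-1,0,1):
    a=np.radians(Y)+k*2*np.pi/7;print(k,proj(cm,[W[0]+.052*np.cos(a),W[1]+.052*np.sin(a),.066]).round())
g=cv2.cvtColor(im,cv2.COLOR_RGB2GRAY);u0,v0=proj(cm,[.553,.173,.083]).astype(int);print(u0,v0)
x0,y0=u0-24,max(v0-24,0);m=(g[y0:v0+24,x0:u0+24]<60).astype(np.uint8)
n,l,s,c=cv2.connectedComponentsWithStats(m);i=1+s[1:,4].argmax();q=c[i]+[x0,y0];P=ray(cm,*q,.083);print(q,s[i],P)
for A in(Y,): plan([(P[0],P[1],z,A) for z in(.29,.28,.25,.21,.18,.165)],st)
E
```

```text
[0.44635311 0.05627939 0.29313046] -14.323200792053106 14.975
-1 [346. 220.]
0 [367. 189.]
1 [355. 154.]
336 46
[334.91935484  42.66330645] [  2   2  35  38 496] [0.55195923 0.17632215 0.083     ]
[[[14.2,7.3,0.3],[0,0,2.0],-1],[[0.0,-0.0,1.0],[0,0,-0.0],-1],[[0.0,-0.0,3.0],[0,0,-0.0],-1],[[0.0,-0.0,4.0],[0,0,-0.0],-1],[[0.0,-0.0,3.0],[0,0,-0.0],-1],[[0.0,-0.0,1.5],[0,0,-0.0],-1]]
end [0.5522 0.1758 0.1651] -16.323200792053107
```

View pics/w5.png

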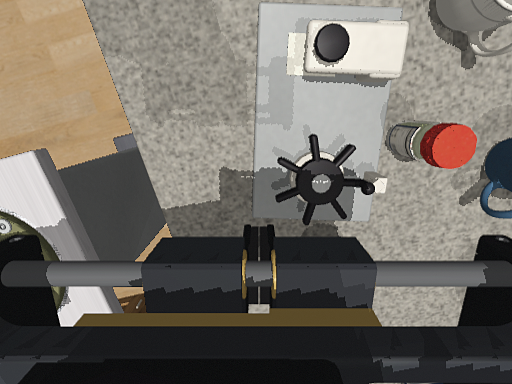

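The knob is at (368,188), matching the goal position, right at the pointer. Now the plunger at (0.553, 0.174): I move over it, then down.

Emit:
drive_tool --motion '[[[4.7,2.4,0],[0,0,1],-1],[[4.7,2.4,0],[0,0,1],-1],[[4.7,2.5,0],[0,0,0],-1],[[0,0,4],[0,0,0],-1],[[0,0,4],[0,0,0],-1],[[0,0,3],[0,0,0],-1],[[0,0,0],[0,0,0],-1],[[0,0,0],[0,0,0],-1]]'

```text
time: 16.02
position: [0.5221, 0.1417, 0.186]
tool_rot: [-2.496, -1.898, 0.028]
ft_force: [0.0, -0.9, 0.5]
grip_width: 0.009
grip_force: 0.0
```

```bash
python3 - <<'E'
from h import *
st=ctrl.get_state();print(st["position"],yaw_of(st),st["ft_force"]);plan([(.553,.174,.160,Y)],st)
E
```

```text
[0.52209944 0.14169201 0.18600348] -15.498932716727518 [ 0.04908398 -0.9058919   0.54813639]
[[[3.9,2.1,2.6],[0,0,1.0],-1]]
end [0.5528 0.1737 0.16  ] -16.498932716727516
```

Emit:
drive_tool --motion '[[[1.3,0.7,0],[0,0,0],-1],[[1.3,0.7,0],[0,0,0],-1],[[1.3,0.7,1],[0,0,0],-1],[[0,0,0],[0,0,0],-1],[[0,0,0],[0,0,0],-1]]'

```text
time: 16.65
position: [0.5521, 0.1732, 0.1751]
tool_rot: [-2.497, -1.898, 0.029]
ft_force: [-0.5, -0.1, 0.2]
grip_width: 0.005
grip_force: 0.0
```

```bash
python3 - <<'E'
from h import *
st=ctrl.get_state();print(st["position"],yaw_of(st),st["ft_force"],st["joint_positions"].round(2))
Rm=R.from_rotvec(st["tool_rot"]).as_matrix();print(Rm[:,2],"tip",st["position"]+.07*Rm[:,2]);print("tilt axis in tool, deg",np.degrees(np.cross([0,0,1],Rm.T@[0,0,-1])))
plan([(.553,.174,.160,Y)],st)
E
```

```text
[0.55214533 0.17321822 0.1751384 ] -15.518385011592272 [-0.45383403 -0.09930868  0.1610822 ] [ 0.54  0.52 -1.13  1.73  0.49  1.24 -0.99]
[-0.01778362 -0.00735565 -0.9998148 ] tip [0.55090048 0.17270333 0.10515136]
tilt axis in tool, deg [-0.86908469  0.67861657  0.        ]
[[[0.1,0.1,1.5],[0,0,1.0],-1]]
end [0.5534 0.1739 0.1601] -16.518385011592272
```

Emit:
drive_tool --motion '[[[0.1,0.2,0.8],[0,0,0],-1],[[0,0,0.8],[0,0,0],-1],[[0,0,0.5],[0,0,0],-1],[[0,0,0.3],[0,0,0],-1],[[0,0,0.2],[0,0,0],-1],[[0,0,0],[0,0,0],-1],[[0,0,0],[0,0,0],-1]]'

```text
time: 17.52
position: [0.5536, 0.1736, 0.1481]
tool_rot: [-2.496, -1.898, 0.031]
ft_force: [-1.9, -1.1, 2.2]
grip_width: 0.01
grip_force: 1.3
```

Emit:
drive_tool --motion '[[[0,0,0.2],[0,0,0],-1],[[0,0,0.1],[0,0,0],-1],[[0,0,0],[0,0,0],-1],[[0,0,0],[0,0,0],-1]]'

```text
time: 18.02
position: [0.5536, 0.1736, 0.1451]
tool_rot: [-2.496, -1.898, 0.03]
ft_force: [0.1, -0.8, 3.3]
grip_width: 0.006
grip_force: 1.8
```

Emit:
drive_tool --motion '[[[0,0,0.1],[0,0,0],-1],[[0,0,0],[0,0,0],-1],[[0,0,0],[0,0,0],-1]]'

```text
time: 18.4
position: [0.5537, 0.1737, 0.1446]
tool_rot: [-2.496, -1.898, 0.03]
ft_force: [-2.0, -1.8, 7.5]
grip_width: 0.005
grip_force: 3.8
```

The motion stalled 8.4 mm below first contact and the force jumped to 7.5 N, so the plunger is near or at its bottom. I press a little more to be sure, then lift away.

Emit:
drive_tool --motion '[[[0,0,0.1],[0,0,0],-1],[[0,0,0],[0,0,0],-1],[[0,0,0],[0,0,0],-1]]'

```text
time: 18.77
position: [0.5537, 0.1738, 0.1445]
tool_rot: [-2.497, -1.899, 0.03]
ft_force: [-3.6, -3.9, 13.1]
grip_width: 0.002
grip_force: 6.3
```

Emit:
drive_tool --motion '[[[0,0,-0.5],[0,0,0],-1],[[0,0,-1],[0,0,0],-1],[[0,0,-2],[0,0,0],-1],[[0,0,-4],[0,0,0],-1],[[-2,-2,-4],[0,0,0],-1],[[-3,-2,-2],[0,0,0],-1],[[-3,-2,0],[0,0,0],-1],[[-2,-2,0],[0,0,0],-1],[[0,0,0],[0,0,0],-1],[[0,0,0],[0,0,0],-1]]'

```text
time: 20.02
position: [0.4529, 0.0998, 0.281]
tool_rot: [-2.497, -1.899, 0.03]
ft_force: [-0.5, -0.9, 0.4]
grip_width: 0.004
grip_force: 0.0
```

```bash
python3 - <<'E'
from h import *
st=ctrl.get_state();print(st["position"],yaw_of(st),st["time"],st["ft_force"])
cm=cam("wrist",st);im=save("wrist","w6.png")
for k in(-1,0,1):
    a=np.radians(Y)+k*2*np.pi/7;print(k,proj(cm,[W[0]+.052*np.cos(a),W[1]+.052*np.sin(a),.066]).round())
for z in(.083,.075): print("plunger",z,proj(cm,[.553,.174,z]).round())
E
```

```text
[0.45286752 0.09975412 0.28097075] -15.509924330821185 20.025 [-0.48365695 -0.88421305  0.37069503]
-1 [354. 254.]
0 [374. 224.]
1 [362. 190.]
plunger 0.083 [342.  88.]
plunger 0.075 [340.  89.]
```

View pics/w6.png

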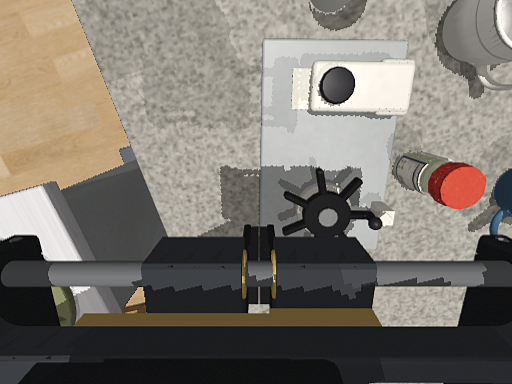

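The knob is still at the pointer at (376,222), predicted at (374,224). The plunger button at (337,85) is back up, the stamp and the visible bystanders are where they stood, and the arm is clear, so I hand in.

```bash
python3 -c "
from bench import ctrl
print(ctrl.close_job())"
```

```text
the job is handed in; nothing more can be done
None
```

I turned the day wheel forward four clicks so the knob lobe stands at the pointer, pressed the plunger fully down (8 mm, about 13 N) and let it come back up, and handed the job in at about 20 s with the arm clear.

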